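# Dock the inspection camera and hold the mirror lid at 45 degrees

## Task

Set the blue inspection camera, kept upright, onto the two brass pegs of the test station's dock with its lens looking at the lidded box, fully down, and let go of it. Then lift the box's grey lid by its red bar to 45 degrees (give or take 5), so that the mirror under it shows the circuit board to the camera, and hold it there: the lid springs shut, so finish with the gripper still holding it steady at that angle. Leave the multimeter, solder reel and flux jar where they are.

Things in the scene. Friction and masses are not known exactly. Their poses are not given: they have to be found in the camera images.
- camera_mid (a point): Inspection camera, loose, upright, about 0.35 kg: blue box housing 56 (x) x 48 (y) x 75 mm on a black foot 80 x 60 x 12 mm, 87 mm tall in all, a short black lens (36 mm dia) sticking out of one face to 46 mm from the middle. This point is the middle of the housing, 50 mm above the underside of the foot; x points the way the lens looks, z up. Grip the housing across y (48 mm) from above.
- camera_foot (a point): Centre of the underside of the camera's foot, straight below camera_mid; same axes. Two round holes (14 mm dia, 12 mm deep) open in the underside at x = +24 and -24 mm.
- camera_lens (a point): Centre of the lens's front glass, at x = 46 mm and 60 mm above the foot's underside.
- dock (a point): Dock on the fixed test station (aluminium base plate 350 x 190 mm, 8 mm thick): a black rubber pad 90 x 70 mm with two brass pegs with tapered tips (10 mm dia, 11 mm high) at x = +24 and -24 mm. This point is the centre of the pad's top, 12 mm above the table; x points from the dock to the lidded box, z up. The seated camera's foot lies here with its x along this x.
- lid (a joint): Grey lid of the black test box (130 x 170 mm, 50 mm high) on the same station: opening angle in rad, 0 = closed and level, 0.785 = 45 degrees, stop at 1.4. It has a mirror underneath; its weight and a spring always push it shut (at the bar about 2 N when closed and 4 to 6 N straight up at 45 degrees). A thin fixed steel quadrant beside the lid has a red pip at 45 degrees.
- lid_bar (a point): Middle of the lid's red bar handle: round bar 10 mm dia, 120 mm long, level, parallel to the hinge, free all round. Closed: 94 mm above the table, 125 mm from the dock centre along the dock's x, 30 mm before the box and 28 mm above the lid's top. Seen from the hinge with the lid closed it lies 160 mm towards the dock and 36 mm up, and turns with the lid. y is along the bar. The bar can turn between the pads of a gripper that pinches it across and stays pointing down.
- lid_hinge (a point): Middle of the lid's hinge axis, on the far upper edge of the box from the dock, 58 mm above the table and 285 mm from the dock centre along the dock's x; axis along y (y as the dock's y).
- meter: Bystander: orange multimeter 150 x 78 x 38 mm lying on the table, origin under its centre.
- reel: Bystander: metal solder reel, 54 mm dia, 52 mm tall, standing on the table, origin under its centre.
- jar: Bystander: small amber flux jar, 48 mm dia, 55 mm tall, standing on the table, origin under its centre.
Mind the look-alikes: they are no part of the job. Several things look just like the part that bears camera_mid: the one meant starts nearest to the robot's base.

How it is judged:
By the outcome, as a careful person would: the job done as asked, in the order asked, and still so for the second after the job is handed in, while the arm keeps its last pose, push and grip.
It also fails if it takes over 64 s, if anything falls off the work surface, if the arm or the gripper's body presses on something with over 40 N, if the wrist force passes 120 N, or if a joint passes its speed limit or range.

## Robot

A 7-joint arm with a two-finger parallel gripper is mounted at the origin on the work surface. World frame = base frame: x ahead of the robot, y to its left, z up, the work surface at z = 0. Lengths are in m, angles in rad, forces in N, time in s.
With the tool pointing down it reaches from about 0.425 to 0.875 m from the base axis. Payload 4.7 kg.
Tool frame: the origin (TCP) lies at the very end of the fingers, on their centre line; the grasp point (between the pads) lies 19 mm behind it; z points along the fingers, y is the line along which they close (so a half turn about z gives the same grasp; the last joint's range is limited). The gripper opens to 87 mm and grips with 3 to 60 N. Pads are 19 mm wide; open, the fingers measure 117 mm over their backs; the gripper's body (75 mm by 190 mm) begins 51 mm behind the grasp point.
Start: joints at [-1.276, 0.321, -0.07, 1.45, 0.023, 1.371, -0.057], TCP at [0.18, 0.625, 0.223] pointing down, gripper open.
Joint ranges: [-2.86, 2.86], [-0.3, 2.09], [-1.38, 1.24], [0.06, 2.45], [-1.56, 4.7], [0.09, 2.05], [-2.69, 2.69]. Speed limits (rad/s): [2.57, 2.57, 3.14, 3.14, 3.14, 3.14, 3.14].

## Interface

Orientations are given as a rotation vector (axis times angle).
In Python, from bench import ctrl, vision gives the robot as it stands.
- The arm moves only by the tool jog_arm, never from a script. Its argument "increments" is a list of rows, each an object of numbers: "tx", "ty", "tz": the shift along the tool's x, y, z in mm; "wx", "wy", "wz": the turn, a rotation vector about the tool's x, y, z in rad; "gripper": the opening, from 0 (shut) to 1 (fully open). In form: [{"tx": .., "ty": .., "tz": .., "wx": .., "wy": .., "wz": .., "gripper": ..}, ...]. A call has exactly 5 rows; each row is the pose to reach, as a shift and turn from the pose commanded when the call began, along the tool's axes at that moment; what a row does not reach only later rows make up. A row lasts 1/12 s, in which the tool goes at most 41.7 mm and 7.16 degrees, less where a joint would pass 70% of its speed; a pose out of reach is approached as far as the arm can. A call with a gripper value outside its range is refused whole. The fingers move at their own pace and stop on an object; "grip_force" is the grip in N (left out, the last holds). Time passes only in rows, so rows that repeat a pose let the fingers close, or fill a call up. It gives the time, the measured TCP pose, the force, the opening and the grip force at its end, in the units of the state.
- ctrl.get_state(): the state, without advancing time (a new reading comes with each control period).
- vision.get_image(name): name is "side" or "top"; returns a dict with "color" (384x512x3 uint8, blue, green, red), "fx", "fy", "cx", "cy" (pixels), "extrinsics" (4x4, takes a point from world to camera coordinates). Camera axes: x right, y down, z forward; pixel columns grow to the right and rows downward; lengths in m; the calibration is good to about 2 mm. A picture is of the moment at which its call begins. There is no depth.
- ctrl.close_job(): hands the job in; it is judged then, once.
Trained networks look in the newest picture that a camera, given by its name, has taken for a name from the list of things; names that differ only in an ending like _2 or _b are one class to them, and where a whole thing is asked for, a point or a joint stands for the part that bears it (a point fixed in the world has none). Each returns a list of dicts, best first, with "conf" (0 to 1); they miss things now and then, are a little off and sometimes report something else, mostly with a low value. They report only what shows in the picture. A call takes as long as a camera call. They do not tell look-alikes from the thing itself.
- vision.spot_in(camera, thing): "bbox" ([left, top, right, bottom] in pixels, round what is visible of it).
The state is a dict: "time": time; "joint_positions": joint angles; "qd": joint speeds; "joint_torque": joint torques, N m; "position": TCP position; "tool_rot": TCP orientation; "ft_force": force on the tool from outside, world axes, zero at the start; "torque": the same for the moment, N m; "grip_width": opening from 0.0 (shut) to 1.0 (fully open); "grip_force": force on a finger pad.
Only numpy, scipy, OpenCV 4.12 (cv2) and the standard library are available. Lean on these libraries where they do the work, as an engineer would, in place of code of your own. Each camera call takes 0.05 s, during which the arm holds its last target. There are 200 camera calls.

## Working session

There is one attempt and no reset: what is moved stays moved. The work goes in short steps, Python scripts to look and compute and a tool call to move; the robot and the scene stay as the last step left them, time stands still between calls to the robot, and variables do not carry over. Pictures are saved under pics/ and viewed, at most 10 in all, crops included, and the job is handed in when it is done.

Besides the shell and the picture viewer there is one more tool, called after "Request:" as name([rows], argument=value, ...), one row to a line, values as JSON. jog_arm: Moves the arm, as the interface text tells. Its arguments: {"type":"object","properties":{"increments":{"type":"array"},"grip_force":{"type":"number"}},"required":["increments"]}

```bash
mkdir -p pics
cat > look.py <<'E'
import cv2, numpy as np, pickle
from bench import ctrl, vision
def grab(tag, names=("top","side")):
    for n in names:
        im=vision.get_image(n); cv2.imwrite(f"pics/{n}_{tag}.png",im["color"]); pickle.dump(im,open(f"{n}.pkl","wb"))
def cam(n): return pickle.load(open(f"{n}.pkl","rb"))
def proj(n,P):
    c=cam(n);P=np.atleast_2d(P);q=P@c["extrinsics"][:3,:3].T+c["extrinsics"][:3,3]
    return np.c_[c["fx"]*q[:,0]/q[:,2]+c["cx"],c["fy"]*q[:,1]/q[:,2]+c["cy"]]
def ray(n,uv,z):
    c=cam(n);R=c["extrinsics"][:3,:3];t=c["extrinsics"][:3,3];o=-R.T@t
    d=R.T@np.array([(uv[0]-c["cx"])/c["fx"],(uv[1]-c["cy"])/c["fy"],1]);return o+d*(z-o[2])/d[2]
E
python3 - <<'E'
from look import *
grab("a")
for n in("top","side"):
    c=cam(n);print(n,c["fx"],c["cx"],c["cy"],c["extrinsics"].round(3).tolist())
    for k in("camera_mid","camera_lens","dock","lid","lid_bar","meter","reel","jar"):
        print(k,[(np.round(d["bbox"],0).tolist(),round(d["conf"],2)) for d in vision.spot_in(n,k)])
print(ctrl.get_state())
E
```

```text
top 395.25319840084313 252.34747253858345 194.91407337048875 [[0.011, -1.0, -0.024, -0.093], [-0.999, -0.009, -0.054, 0.597], [0.054, 0.024, -0.998, 1.184], [0.0, 0.0, 0.0, 1.0]]
camera_mid [([347.0, 174.0, 383.0, 200.0], 0.96), ([362.0, 220.0, 399.0, 247.0], 0.73), ([394.0, 246.0, 432.0, 281.0], 0.7), ([318.0, 214.0, 351.0, 246.0], 0.68)]
camera_lens [([345.0, 175.0, 382.0, 200.0], 0.93), ([362.0, 216.0, 399.0, 248.0], 0.81), ([394.0, 245.0, 432.0, 280.0], 0.62), ([320.0, 214.0, 355.0, 243.0], 0.61)]
dock [([193.0, 140.0, 274.0, 259.0], 0.96)]
lid [([206.0, 143.0, 268.0, 202.0], 0.73)]
lid_bar [([207.0, 141.0, 269.0, 204.0], 0.77)]
meter [([102.0, 202.0, 133.0, 251.0], 0.61)]
reel [([312.0, 150.0, 333.0, 170.0], 0.62)]
jar [([114.0, 152.0, 137.0, 173.0], 0.68), ([320.0, 212.0, 351.0, 245.0], 0.38)]
side 463.1412778341351 261.67133856986067 195.69120221164593 [[0.834, -0.551, -0.016, -0.539], [-0.385, -0.562, -0.732, 0.216], [0.394, 0.617, -0.681, 1.562], [0.0, 0.0, 0.0, 1.0]]
camera_mid [([287.0, 262.0, 315.0, 296.0], 0.83), ([281.0, 301.0, 316.0, 333.0], 0.82), ([308.0, 232.0, 337.
[... 588 characters left out ...]
ns': array([-1.27590767,  0.32097986, -0.07007325,  1.45049599,  0.02258995,
        1.37080684, -0.05692709]), 'qd': array([ 3.37728063e-04,  1.10209365e-03,  9.69438704e-04,  5.82753197e-05,
       -4.93757705e-04,  4.78276015e-04, -3.01529800e-05]), 'joint_torque': array([ 5.76324928e-04, -4.91098523e+01, -4.03128918e-01, -3.12770677e+01,
       -6.39939937e-02,  3.37738625e-02,  1.62928376e-05]), 'position': array([0.18016602, 0.62455264, 0.22260142]), 'tool_rot': array([4.39661721e-01, 3.11061875e+00, 1.41282239e-04]), 'ft_force': array([ 0.16973568, -0.33160176, -0.43862728]), 'torque': array([-0.03105528,  0.04984026, -0.00988385]), 'grip_force': 0.0, 'grip_width': 1.0034270471700781}
```

Run:
```python
from look import *
im=cam("top")["color"];cv2.imwrite("pics/top_a2.png",cv2.resize(im[110:310,90:450],None,fx=2.2,fy=2.2,interpolation=cv2.INTER_CUBIC))
im=cam("side")["color"];cv2.imwrite("pics/side_a2.png",cv2.resize(im[110:350,150:390],None,fx=2.4,fy=2.4,interpolation=cv2.INTER_CUBIC))
for b in [(365,187),(380.5,233.5),(413,263.5),(334.5,230)]:
    p=ray("top",b,.05);print(p.round(3),np.hypot(*p[:2]).round(3))
```

```text
[ 0.623 -0.417  0.05 ] 0.749
[ 0.487 -0.461  0.05 ] 0.671
[ 0.402 -0.554  0.05 ] 0.684
[ 0.496 -0.328  0.05 ] 0.595
```

View pics/top_a2.png

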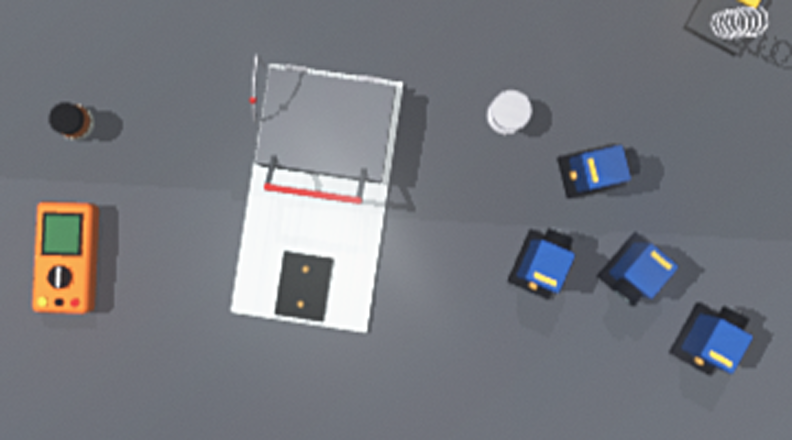

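View pics/side_a2.png

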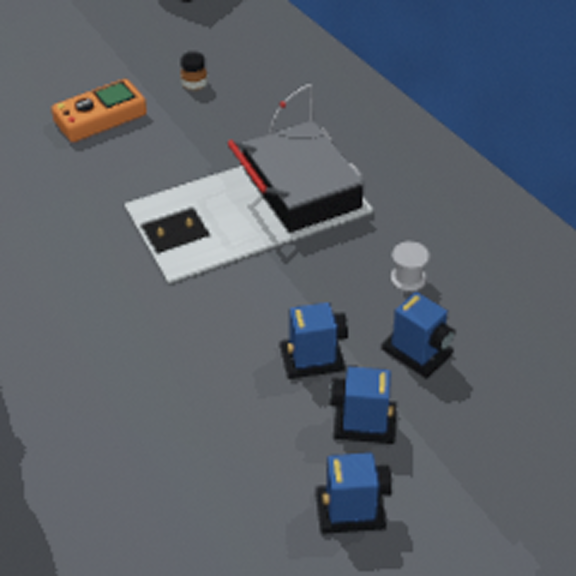

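The top view shows the nearest camera at about px (337,230), lens facing up-image. The pegs are at about (228.6,232) and (226.4,248), and the red bar is at rows 194–201. The side view confirms the lens direction. Next I fit the poses accurately.

```bash
cat > fit.py <<'E'
from look import *
from scipy.optimize import minimize, least_squares
def hsv(n): return cv2.cvtColor(cam(n)["color"],cv2.COLOR_BGR2HSV)
def yawpts(p,L): 
    c,s=np.cos(p[2]),np.sin(p[2]);L=np.asarray(L,float)
    return np.c_[p[0]+c*L[:,0]-s*L[:,1],p[1]+s*L[:,0]+c*L[:,1],L[:,2]]
BOX=np.array([[a*28,b*24,z] for a in(-1,1) for b in(-1,1) for z in(12,87)])/1e3
def bluemask(n,uv,rad=26):
    h=hsv(n); m=cv2.inRange(h,(100,110,40),(130,255,255))|cv2.inRange(h,(18,90,120),(35,255,255))
    z=np.zeros_like(m);cv2.circle(z,tuple(int(round(v)) for v in uv),rad,255,-1)
    m&=z; k,l,s,c=cv2.connectedComponentsWithStats(m)
    j=min(range(1,k),key=lambda i:np.hypot(*(c[i]-uv)) if s[i,4]>60 else 1e9); return (l==j)
def hullmask(n,P,S=4):
    h,w=384,512;uv=proj(n,P);H=cv2.convexHull(((uv+.5)*16*S).astype(np.int32))
    o=uv.min(0).astype(int)-15
    m=np.zeros((80*S,80*S),np.uint8);cv2.fillConvexPoly(m,H-(o*16*S)[None,None].astype(np.int32),1,shift=4)
    return o,cv2.resize(m.astype(np.float32),(80,80),interpolation=cv2.INTER_AREA)
def fitcam(p0,dz=0.,views=("top","side")):
    B=BOX+[0,0,dz];ms={n:bluemask(n,proj(n,[p0[0],p0[1],.05+dz])[0]) for n in views}
    def cost(p,vs=views):
        e=0
        for n in vs:
            o,m=hullmask(n,yawpts(p,B));M=ms[n][o[1]:o[1]+80,o[0]:o[0]+80]
            e+=np.abs(m[:M.shape[0],:M.shape[1]]-M).sum()/M.sum()
        return e
    best=min((minimize(cost,[p0[0],p0[1],y],method="Nelder-Mead",options=dict(initial_simplex=[[p0[0],p0[1],y],[p0[0]+.01,p0[1],y],[p0[0],p0[1]+.01,y],[p0[0],p0[1],y+.15]],xatol=1e-4,fatol=1e-4)) for y in p0[2]+np.array([-.25,0,.25])),key=lambda r:r.fun)
    return best.x,best.fun
def pegs(n,guess):
    h=hsv(n);out=[]
    for g in guess:
        x,y=np.round(g).astype(int);w=h[y-4:y+5,x-4:x+5].astype(float)
        W=np.where((w[...,0]>8)&(w[...,0]<40),w[...,1]*w[...,2]/255,0);W[W<50]=0
        Y,X=np.mgrid[y-4:y+5,x-4:x+5];out.append([(W*X).sum()/W.sum(),(W*Y).sum()/W.sum()])
    return np.array(out)
def bar(n):
    h=hsv(n);m=cv2.inRange(h,(0,130,70),(6,255,255))|cv2.inRange(h,(174,130,70),(180,255,255))
    k,l,s,c=cv2.connectedComponentsWithStats(m);j=1+np.argmax(s[1:,4]);return c[j],cv2.minAreaRect(np.argwhere(l==j)[:,::-1].astype(np.float32))
E
python3 - <<'E'
from fit import *
print("cam",*fitcam(np.array([.496,-.328,.4])))
for v in("top","side"): print(v,*fitcam(np.array([.496,-.328,.4]),views=(v,)))
g={"top":[(228.6,232.3),(226.4,247.7)],"side":[(150+190/2.4,110+222/2.4),(150+160/2.4,110+231/2.4)]}
pg={n:pegs(n,g[n]) for n in g};bc={n:bar(n) for n in g};print(pg,bc)
for n in g: print(n,[ray(n,q,.018).round(4) for q in pg[n]],ray(n,bc[n][0],.094).round(4))
def res(p,vs=("top","side")):
    return np.concatenate([np.r_[(proj(n,yawpts(p,[[.024,0,.018],[-.024,0,.018]]))-pg[n]).ravel(),(proj(n,yawpts(p,[[.125,0,.094]]))[0]-bc[n][0])] for n in vs])
for vs in(("top","side"),("top",),("side",)):
    r=least_squares(res,[.5,-.03,0],args=(vs,));print("dock",vs,r.x.round(4),r.fun.round(2))
E
```

```text
cam [ 0.4969573  -0.33597504 -0.42209927] 0.24283772303567533
top [ 0.49597334 -0.33599249 -0.39928577] 0.1269673123486683
side [ 0.49943278 -0.33669154  0.71853963] 0.23189377682403434
{'top': array([[228.32996   , 231.95705858],
       [226.12427026, 247.83824313]]), 'side': array([[228.47457609, 202.0096173 ],
       [216.47179088, 206.00200027]])} {'top': (array([229.16091954, 197.26436782]), ((231.4453887939453, 197.81996154785156), (43.564735412597656, 2.6206161975860596), 9.688787460327148)), 'side': (array([252.98571429, 179.12857143]), ((252.66893005371094, 178.7364959716797), (25.225736618041992, 3.0224385261535645), 54.462318420410156))}
top [array([ 0.4854, -0.0155,  0.018 ]), array([ 0.4378, -0.0095,  0.018 ])] [ 0.5866 -0.0228  0.094 ]
side [array([ 0.4876, -0.0155,  0.018 ]), array([ 0.44  , -0.0088,  0.018 ])] [ 0.5882 -0.0325  0.094 ]
dock ('top', 'side') [ 0.4628 -0.0124 -0.1053] [-0.17 -0.4   0.14 -0.38  0.96 -0.17 -0.3   0.02 -0.1   0.28 -1.28 -0.9 ]
dock ('top',) [ 0.4618 -0.0123 -0.0867] [-0.36 -0.08  0.25 -0.03  0.1   0.1 ]
dock ('side',) [ 0.4641 -0.0122 -0.1631] [ 0.13  0.08  0.05 -0.13 -0.18  0.07]
```

Run:
```python
from fit import *
p=np.array([.4965,-.336,-.41])
vis=[]
for n in("top","side"):
    uv=proj(n,[p[0],p[1],.05])[0];m=bluemask(n,uv);x,y=uv.astype(int)
    im=cam(n)["color"].copy();a=cv2.resize(im[y-32:y+32,x-32:x+32],None,fx=6,fy=6,interpolation=cv2.INTER_NEAREST)
    b=a.copy();b[cv2.resize(m[y-32:y+32,x-32:x+32].astype(np.uint8),None,fx=6,fy=6,interpolation=cv2.INTER_NEAREST)>0]=(0,255,0)
    q=(proj(n,yawpts(p,BOX))+.5-[x-32,y-32])*6;cv2.polylines(b,[cv2.convexHull(q.astype(np.int32))],True,(0,0,255))
    vis.append(np.hstack([a,b]))
cv2.imwrite("pics/m.png",cv2.resize(np.vstack(vis),None,fx=.78,fy=.78))
pg={'top':np.array([[228.33,231.957],[226.124,247.838]]),'side':np.array([[228.475,202.01],[216.472,206.0]])}
bc={n:bar(n)[1] for n in pg}
def res(p,vs=("top","side")):
    return np.concatenate([np.r_[(proj(n,yawpts(p,[[.024,0,.018],[-.024,0,.018]]))-pg[n]).ravel(),(proj(n,yawpts(p,[[.125,0,.094]]))[0]-bc[n][0])] for n in vs])
for vs in(("top","side"),("top",),("side",)):
    r=least_squares(res,[.5,-.03,0],args=(vs,));print("dock",vs,r.x.round(4),r.fun.round(2))
for n in pg:
    d=proj(n,yawpts([.4626,-.0124,-.12],[[.125,.06,.094],[.125,-.06,.094]]));print(n,d.round(1),cv2.boxPoints(bc[n]).round(1).tolist())
```

```text
dock ('top', 'side') [ 0.4624 -0.0125 -0.1375] [ 0.13 -0.24 -0.07 -0.29  0.13 -0.41 -0.29  0.21 -0.25  0.22 -0.56  0.18]
dock ('top',) [ 0.4614 -0.0125 -0.1348] [ 0.09  0.07 -0.07  0.03 -0.02 -0.09]
dock ('side',) [ 0.4641 -0.0121 -0.1447] [ 0.06 -0.01  0.07 -0.06 -0.14  0.08]
top [[209.9 194.5]
 [251.7 200. ]] [[209.8000030517578, 195.39999389648438], [210.1999969482422, 192.89999389648438], [253.10000610351562, 200.1999969482422], [252.6999969482422, 202.8000030517578]]
side [[245.  169.3]
 [259.1 188.2]] [[244.10000610351562, 169.39999389648438], [246.60000610351562, 167.60000610351562], [261.20001220703125, 188.10000610351562], [258.79998779296875, 189.89999389648438]]
```

View pics/m.png

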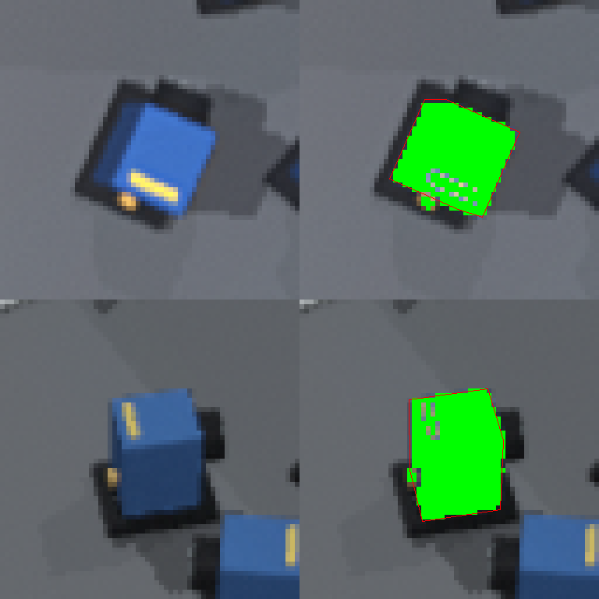

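Target camera at (0.4965, -0.336), yaw -0.41; dock at (0.4625, -0.0125), yaw -0.1375. The overlays agree with the picture in both views.

```bash
cat > go.py <<'E'
import sys, numpy as np
from bench import ctrl
from scipy.spatial.transform import Rotation as Ro
def plan(*targets):
    # targets: (x,y,z,yaw of tool y [rad]) ; printed from the measured pose
    s=ctrl.get_state();R=Ro.from_rotvec(s["tool_rot"]).as_matrix();p=s["position"]
    for t in targets:
        d=R.T@(np.array(t[:3])-p)*1e3
        y=np.r_[np.cos(t[3]),np.sin(t[3]),0]
        if y@R[:,1]<0:y=-y
        T=np.c_[np.cross(y,[0,0,-1.]),y,[0,0,-1.]]
        w=Ro.from_matrix(R.T@T).as_rotvec();print("t",d.round(1),"w",w.round(3),"len",np.linalg.norm(d).round(0))
    print(s["time"].round(2) if hasattr(s["time"],"round") else s["time"],p.round(4),s["tool_rot"].round(3),s["ft_force"].round(1),"grip",round(s["grip_width"],3),round(s["grip_force"],1),"q7",round(s["joint_positions"][6],2))
E
python3 -c "
from go import *
h=np.pi/2
plan((.42,.30,.23,1.29),(.4965,-.336,.16,h-.41))"
```

```text
t [-320.4 -245.4   -7.4] w [ 0.  0. -0.] len 404.0
t [-570.2 -835.3   62.5] w [0.    0.    0.129] len 1013.0
0.9 [0.1802 0.6246 0.2226] [0.44  3.111 0.   ] [ 0.2 -0.3 -0.4] grip 1.003 0.0 q7 -0.06
```

Request:
jog_arm([
  {"tx":-320,"ty":-245,"tz":-8,"gripper":1},
  {"tx":-320,"ty":-245,"tz":-8,"gripper":1},
  {"tx":-320,"ty":-245,"tz":-8,"gripper":1},
  {"tx":-320,"ty":-245,"tz":-8,"gripper":1},
  {"tx":-320,"ty":-245,"tz":-8,"gripper":1},
])

```text
validation failed for argument at $.in...
```

Request:
jog_arm([
  {"tx":-160,"ty":-122,"tz":0,"gripper":1},
  {"tx":-160,"ty":-122,"tz":0,"gripper":1},
  {"tx":-160,"ty":-122,"tz":0,"gripper":1},
  {"tx":-160,"ty":-122,"tz":0,"gripper":1},
  {"tx":-160,"ty":-122,"tz":0,"gripper":1},
])

```text
validation failed for argument at $.in...
```

```bash
python3 -c "
from go import *
h=np.pi/2
plan((.4965,-.336,.16,h-.41))"
```

```text
t [-570.2 -835.3   62.5] w [0.    0.    0.129] len 1013.0
0.9 [0.1802 0.6246 0.2226] [0.44  3.111 0.   ] [ 0.2 -0.3 -0.4] grip 1.003 0.0 q7 -0.06
```

Request:
jog_arm([
  {"tx":-33,"ty":-25,"tz":0,"wx":0,"wy":0,"wz":0,"gripper":1},
  {"tx":-66,"ty":-50,"tz":0,"wx":0,"wy":0,"wz":0,"gripper":1},
  {"tx":-99,"ty":-75,"tz":0,"wx":0,"wy":0,"wz":0,"gripper":1},
  {"tx":-132,"ty":-100,"tz":0,"wx":0,"wy":0,"wz":0,"gripper":1},
  {"tx":-165,"ty":-125,"tz":-8,"wx":0,"wy":0,"wz":0,"gripper":1},
])

```text
time: 1.32
position: [0.3043, 0.4565, 0.2292]
tool_rot: [-0.439, -3.11, 0.004]
ft_force: [0.9, 0.6, 0.0]
grip_width: 0.998
grip_force: 0.0
```

Request:
jog_arm([
  {"tx":-155,"ty":-120,"tz":0,"wx":0,"wy":0,"wz":0,"gripper":1},
  {"tx":-155,"ty":-120,"tz":0,"wx":0,"wy":0,"wz":0,"gripper":1},
  {"tx":-155,"ty":-120,"tz":0,"wx":0,"wy":0,"wz":0,"gripper":1},
  {"tx":-155,"ty":-120,"tz":0,"wx":0,"wy":0,"wz":0,"gripper":1},
  {"tx":-155,"ty":-120,"tz":0,"wx":0,"wy":0,"wz":0,"gripper":1},
])

```text
time: 1.73
position: [0.4219, 0.2969, 0.231]
tool_rot: [0.445, 3.108, -0.0]
ft_force: [0.1, -0.0, -0.1]
grip_width: 1.0
grip_force: 0.0
```

```bash
python3 -c "
from go import *
h=np.pi/2
plan((.4965,-.336,.16,h-.41))"
```

```text
t [-249.3 -586.5   71.3] w [0.    0.001 0.125] len 641.0
1.7333 [0.4219 0.2969 0.231 ] [ 0.445  3.108 -0.   ] [ 0.1 -0.  -0.1] grip 1.0 0.0 q7 0.63
```

Request:
jog_arm([
  {"tx":-80,"ty":-188,"tz":0,"wx":0,"wy":0,"wz":0,"gripper":1},
  {"tx":-80,"ty":-188,"tz":0,"wx":0,"wy":0,"wz":0,"gripper":1},
  {"tx":-80,"ty":-188,"tz":0,"wx":0,"wy":0,"wz":0,"gripper":1},
  {"tx":-80,"ty":-188,"tz":0,"wx":0,"wy":0,"wz":0,"gripper":1},
  {"tx":-80,"ty":-188,"tz":0,"wx":0,"wy":0,"wz":0,"gripper":1},
])

```text
time: 2.15
position: [0.4442, 0.0953, 0.2308]
tool_rot: [0.441, 3.11, 0.001]
ft_force: [0.7, -0.6, 0.3]
grip_width: 1.001
grip_force: 0.0
```

Request:
jog_arm([
  {"tx":-80,"ty":-188,"tz":0,"wx":0,"wy":0,"wz":0,"gripper":1},
  {"tx":-80,"ty":-188,"tz":0,"wx":0,"wy":0,"wz":0,"gripper":1},
  {"tx":-80,"ty":-188,"tz":0,"wx":0,"wy":0,"wz":0,"gripper":1},
  {"tx":-80,"ty":-188,"tz":0,"wx":0,"wy":0,"wz":0,"gripper":1},
  {"tx":-80,"ty":-188,"tz":0,"wx":0,"wy":0,"wz":0,"gripper":1},
])

```text
time: 2.57
position: [0.4688, -0.1076, 0.231]
tool_rot: [0.441, 3.109, 0.001]
ft_force: [1.1, 0.4, 0.4]
grip_width: 1.0
grip_force: 0.0
```

Request:
jog_arm([
  {"tx":-89,"ty":-190,"tz":20,"wx":0,"wy":0,"wz":0.124,"gripper":1},
  {"tx":-89,"ty":-190,"tz":20,"wx":0,"wy":0,"wz":0.124,"gripper":1},
  {"tx":-89,"ty":-190,"tz":20,"wx":0,"wy":0,"wz":0.124,"gripper":1},
  {"tx":-89,"ty":-190,"tz":20,"wx":0,"wy":0,"wz":0.124,"gripper":1},
  {"tx":-89,"ty":-190,"tz":20,"wx":0,"wy":0,"wz":0.124,"gripper":1},
])

```text
time: 2.98
position: [0.5019, -0.3113, 0.211]
tool_rot: [0.629, 3.076, 0.001]
ft_force: [-0.1, -0.3, 0.7]
grip_width: 0.998
grip_force: 0.0
```

```bash
python3 -c "
from go import *
h=np.pi/2
plan((.4965,-.336,.046,h-.41))"
```

```text
t [ -4.5 -25.  165. ] w [0.001 0.001 0.006] len 167.0
2.9833 [ 0.5019 -0.3113  0.211 ] [6.290e-01 3.076e+00 1.000e-03] [-0.1 -0.3  0.7] grip 0.998 0.0 q7 1.85
```

Request:
jog_arm([
  {"tx":-4.5,"ty":-25,"tz":20,"wx":0,"wy":0,"wz":0.006,"gripper":1},
  {"tx":-4.5,"ty":-25,"tz":50,"wx":0,"wy":0,"wz":0.006,"gripper":1},
  {"tx":-4.5,"ty":-25,"tz":80,"wx":0,"wy":0,"wz":0.006,"gripper":1},
  {"tx":-4.5,"ty":-25,"tz":80,"wx":0,"wy":0,"wz":0.006,"gripper":1},
  {"tx":-4.5,"ty":-25,"tz":80,"wx":0,"wy":0,"wz":0.006,"gripper":1},
])

```text
time: 3.4
position: [0.495, -0.3335, 0.1297]
tool_rot: [-0.64, -3.073, -0.001]
ft_force: [0.3, -0.1, 0.5]
grip_width: 1.0
grip_force: 0.0
```

```bash
python3 -c "
from go import *
h=np.pi/2
plan((.4965,-.336,.046,h-.41))"
```

```text
t [-2.6 -1.7 83.7] w [ 0.    -0.003 -0.001] len 84.0
3.4 [ 0.495  -0.3335  0.1297] [-6.400e-01 -3.073e+00 -1.000e-03] [ 0.3 -0.1  0.5] grip 1.0 0.0 q7 1.94
```

Request:
jog_arm([
  {"tx":-1,"ty":-1,"tz":25,"wx":0,"wy":0,"wz":0,"gripper":1},
  {"tx":-1,"ty":-1,"tz":50,"wx":0,"wy":0,"wz":0,"gripper":1},
  {"tx":-1,"ty":-1,"tz":75,"wx":0,"wy":0,"wz":0,"gripper":1},
  {"tx":-1,"ty":-1,"tz":83,"wx":0,"wy":0,"wz":0,"gripper":1},
  {"tx":-1,"ty":-1,"tz":83,"wx":0,"wy":0,"wz":0,"gripper":1},
])

```text
time: 3.82
position: [0.4965, -0.3348, 0.0477]
tool_rot: [-0.639, -3.075, -0.001]
ft_force: [-0.8, 0.0, 1.4]
grip_width: 0.995
grip_force: 0.0
```

Request:
jog_arm([
  {"tx":0,"ty":0,"tz":0,"wx":0,"wy":0,"wz":0,"gripper":0.4},
  {"tx":0,"ty":0,"tz":0,"wx":0,"wy":0,"wz":0,"gripper":0.4},
  {"tx":0,"ty":0,"tz":0,"wx":0,"wy":0,"wz":0,"gripper":0.4},
  {"tx":0,"ty":0,"tz":0,"wx":0,"wy":0,"wz":0,"gripper":0.4},
  {"tx":0,"ty":0,"tz":0,"wx":0,"wy":0,"wz":0,"gripper":0.4},
], grip_force=25)

```text
time: 4.23
position: [0.4968, -0.3359, 0.0487]
tool_rot: [0.64, 3.074, -0.0]
ft_force: [-0.1, -0.1, 0.6]
grip_width: 0.706
grip_force: 0.0
```

Request:
jog_arm([
  {"tx":0,"ty":0,"tz":0,"wx":0,"wy":0,"wz":0,"gripper":0.4},
  {"tx":0,"ty":0,"tz":0,"wx":0,"wy":0,"wz":0,"gripper":0.4},
  {"tx":0,"ty":0,"tz":0,"wx":0,"wy":0,"wz":0,"gripper":0.4},
  {"tx":0,"ty":0,"tz":0,"wx":0,"wy":0,"wz":0,"gripper":0.4},
  {"tx":0,"ty":0,"tz":0,"wx":0,"wy":0,"wz":0,"gripper":0.4},
])

```text
time: 4.65
position: [0.4965, -0.3355, 0.0479]
tool_rot: [0.641, 3.075, 0.001]
ft_force: [-0.7, 0.8, 2.4]
grip_width: 0.552
grip_force: 25.0
```

Request:
jog_arm([
  {"tx":0,"ty":0,"tz":-10,"wx":0,"wy":0,"wz":0,"gripper":0.4},
  {"tx":0,"ty":0,"tz":-40,"wx":0,"wy":0,"wz":0,"gripper":0.4},
  {"tx":0,"ty":0,"tz":-75,"wx":0,"wy":0,"wz":0,"gripper":0.4},
  {"tx":0,"ty":0,"tz":-110,"wx":0,"wy":0,"wz":0,"gripper":0.4},
  {"tx":0,"ty":0,"tz":-140,"wx":0,"wy":0,"wz":0,"gripper":0.4},
])

```text
time: 5.07
position: [0.4956, -0.3359, 0.1895]
tool_rot: [-0.642, -3.075, 0.001]
ft_force: [0.9, -0.0, -4.4]
grip_width: 0.548
grip_force: 25.0
```

```bash
python3 -c "
from go import *
h=np.pi/2
plan((.4625,-.0125,.15,h-.1375))"
```

```text
t [159.7 283.2  39.4] w [-0.    -0.    -0.274] len 328.0
5.0667 [ 0.4956 -0.3359  0.1895] [-6.420e-01 -3.075e+00  1.000e-03] [ 0.9 -0.  -4.4] grip 0.548 25.0 q7 1.91
```

Request:
jog_arm([
  {"tx":80,"ty":141,"tz":0,"wx":0,"wy":0,"wz":0,"gripper":0.4},
  {"tx":80,"ty":141,"tz":0,"wx":0,"wy":0,"wz":0,"gripper":0.4},
  {"tx":80,"ty":141,"tz":0,"wx":0,"wy":0,"wz":0,"gripper":0.4},
  {"tx":80,"ty":141,"tz":0,"wx":0,"wy":0,"wz":0,"gripper":0.4},
  {"tx":80,"ty":141,"tz":0,"wx":0,"wy":0,"wz":0,"gripper":0.4},
])

```text
time: 5.48
position: [0.4786, -0.1647, 0.1867]
tool_rot: [-0.623, -3.075, -0.011]
ft_force: [1.3, 1.6, -4.8]
grip_width: 0.545
grip_force: 25.0
```

Request:
jog_arm([
  {"tx":20,"ty":36,"tz":5,"wx":0,"wy":0,"wz":-0.07,"gripper":0.4},
  {"tx":40,"ty":71,"tz":10,"wx":0,"wy":0,"wz":-0.14,"gripper":0.4},
  {"tx":60,"ty":107,"tz":20,"wx":0,"wy":0,"wz":-0.21,"gripper":0.4},
  {"tx":80,"ty":142,"tz":30,"wx":0,"wy":0,"wz":-0.274,"gripper":0.4},
  {"tx":80,"ty":142,"tz":39,"wx":0,"wy":0,"wz":-0.274,"gripper":0.4},
])

```text
time: 5.9
position: [0.4609, -0.0034, 0.1477]
tool_rot: [-0.194, -3.133, -0.008]
ft_force: [-0.1, 0.6, -4.6]
grip_width: 0.55
grip_force: 25.0
```

Request:
jog_arm([
  {"tx":0,"ty":0,"tz":0,"wx":0,"wy":0,"wz":0,"gripper":0.4},
  {"tx":0,"ty":0,"tz":0,"wx":0,"wy":0,"wz":0,"gripper":0.4},
  {"tx":0,"ty":0,"tz":0,"wx":0,"wy":0,"wz":0,"gripper":0.4},
  {"tx":0,"ty":0,"tz":0,"wx":0,"wy":0,"wz":0,"gripper":0.4},
  {"tx":0,"ty":0,"tz":0,"wx":0,"wy":0,"wz":0,"gripper":0.4},
])

```text
time: 6.32
position: [0.4631, -0.0136, 0.1492]
tool_rot: [0.219, 3.133, 0.0]
ft_force: [0.1, 0.1, -3.8]
grip_width: 0.551
grip_force: 25.0
```

```bash
python3 -c "
from go import *
from fit import *
h=np.pi/2
for i in range(3): plan((.4625,-.0125,.08,h-.1375)); grab('b%d'%i)
s=ctrl.get_state()['position'];dz=s[2]-.0475
vis=[]
for n in('top','side'):
    P=yawpts([s[0],s[1],-.1375],np.vstack([BOX,[[sx*.04,sy*.03,0] for sx in(1,-1) for sy in(1,-1)],[[.046,0,.06]]])+[0,0,dz]);u=proj(n,P)
    x,y=proj(n,[s[0],s[1],dz+.05])[0].astype(int)
    b=cv2.resize(cam(n)['color'][y-35:y+35,x-35:x+35],None,fx=8,fy=8,interpolation=cv2.INTER_CUBIC);a=b.copy();q=((u+.5-[x-35,y-35])*8).astype(int)
    for k in q:cv2.circle(b,tuple(int(v) for v in k),3,(0,0,255),-1)
    vis.append(np.hstack([a,b]))
cv2.imwrite('pics/held.png',cv2.resize(np.vstack(vis),None,fx=.53,fy=.53,interpolation=cv2.INTER_AREA))
"
```

```text
t [ 0.8  1.  69.2] w [ 0.     0.001 -0.002] len 69.0
6.3167 [ 0.4631 -0.0136  0.1492] [0.219 3.133 0.   ] [ 0.1  0.1 -3.8] grip 0.551 25.0 q7 1.38
t [ 0.5  0.5 69.1] w [ 0.     0.001 -0.001] len 69.0
6.4167 [ 0.4629 -0.0131  0.1491] [0.217 3.133 0.   ] [ 0.2  0.7 -4.4] grip 0.553 25.0 q7 1.38
t [ 0.3  0.2 68.9] w [ 0.  0. -0.] len 69.0
6.5167 [ 0.4628 -0.0127  0.1489] [0.216 3.134 0.   ] [-0.4  1.  -3.9] grip 0.55 25.0 q7 1.38
```

View pics/held.png

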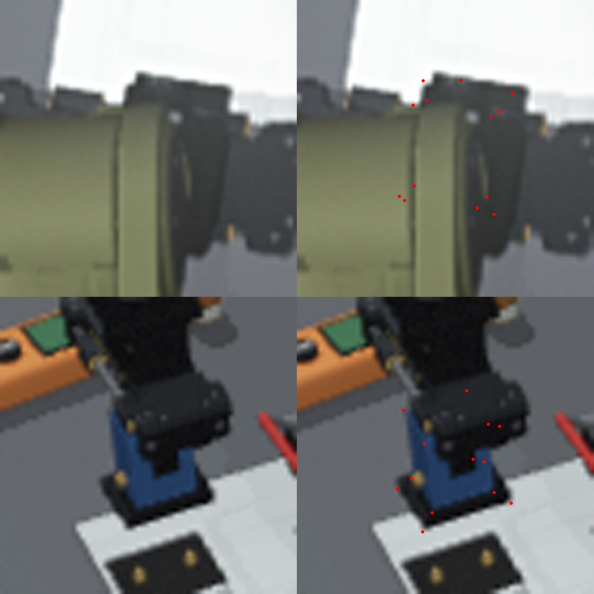

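The hand hides the camera in the top view. In the side view the foot shows at crop (402,490)–(432,522)–(510,493), about 2 px off my prediction, so I'm enlarging it.

```bash
python3 -c "
from fit import *
FOOT=np.array([[a*.04,b*.03,z] for a in(-1,1) for b in(-1,1) for z in(0,.012)])
def draw(im,n,p,dz,x,y,S,col):
    for B in(FOOT,BOX):
        q=((proj(n,yawpts(p,B+[0,0,dz]))+.5-[x,y])*S)
        for i in range(8):
            for j in range(i):
                if bin(i^j).count('1')==1: cv2.line(im,tuple(int(v) for v in q[i]),tuple(int(v) for v in q[j]),col,1)
import cv2
n='side';dz=.1014;p=[.4628,-.0129,-.1375]
x,y=195,155
src=cam(n)['color'][y:y+45,x:x+45];a=cv2.resize(src,None,fx=12,fy=12,interpolation=cv2.INTER_CUBIC)
a=np.clip(a*1.5,0,255).astype(np.uint8);draw(a,n,p,dz,x,y,12,(0,0,255))
cv2.imwrite('pics/held2.png',a)
"
```

```text
(no output)
```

View pics/held2.png

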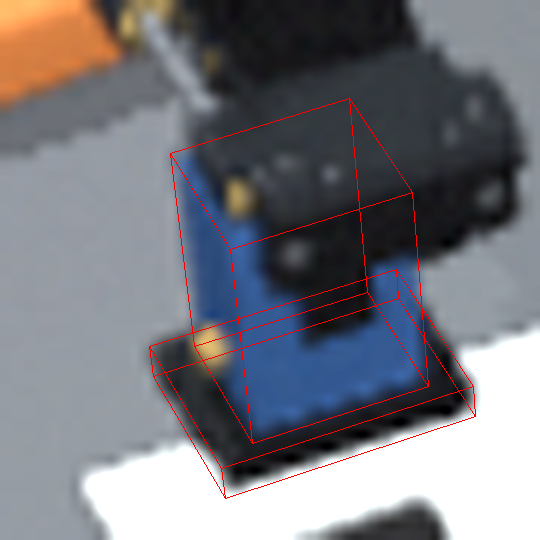

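The outline sits about 0.7 px above the prediction, at the size of the calibration error. I'll measure the foot and the pad with the same sub-pixel edge fit in the side view.

```bash
cat > edge.py <<'E'
from fit import *
def edgefit(n,gray,segs,p0,free=(0,1),span=3.0,z=0.):
    """segs: local 3D segments (dark inside); refine x,y(,yaw) so projected segs sit on strongest gradients"""
    p=np.array(p0,float);free=list(free)
    def samp(p): 
        out=[]
        for a,b in segs:
            q=proj(n,yawpts(p,[np.array(a)+(np.array(b)-a)*t+[0,0,z] for t in np.linspace(.12,.88,15)]))
            d=q[-1]-q[0];nn=np.array([-d[1],d[0]])/np.hypot(*d);out.append((q,nn))
        return out
    offs=np.linspace(-span,span,61)
    for it in range(6):
        tg=[]
        for q,nn in samp(p):
            XY=q[:,None]+offs[None,:,None]*nn
            v=cv2.remap(gray,XY[...,0].astype(np.float32),XY[...,1].astype(np.float32),cv2.INTER_CUBIC).mean(0)
            g=np.gradient(cv2.GaussianBlur(v[None],(0,0),3)[0]);g=np.abs(g);k=g.argmax();w=slice(max(k-8,0),k+9)
            tg.append((g[w]*offs[w]).sum()/g[w].sum())
        base=samp(p)
        def res(d):
            pp=p.copy();pp[free]+=d
            return np.concatenate([((q2-q)@nn-t) for (q,nn),(q2,_),t in zip(base,samp(pp),tg)])
        r=least_squares(res,np.zeros(len(free)),x_scale=.001);p[free]+=r.x
    return p,np.round(tg,2)
def gray(f): return cv2.imread(f).astype(np.float32).mean(2)
def rect(a,b,z): 
    c=[np.array([s*a,t*b,z]) for s,t in((-1,1),(-1,-1),(1,-1),(1,1))];return [(c[i],c[(i+1)%4]) for i in range(4)]
FB=rect(.04,.03,0);FT=rect(.04,.03,.012);HB=rect(.028,.024,.012)
E
python3 - <<'E'
from edge import *
a=gray("pics/side_a.png")
pad=rect(.045,.035,.012)
print("pad side",*edgefit("side",a,pad,[.4635,-.012,-.1375],(0,1,2)))
print("pad top",*edgefit("top",gray("pics/top_a.png"),pad,[.462,-.0125,-.1375],(0,1,2)))
for yaw in(-.41,):
    print("rest side",*edgefit("side",a,[FB[0],FB[1],HB[1]],[.498,-.336,yaw]))
    print("rest side yaw",*edgefit("side",a,[FB[0],FB[1],HB[1]],[.498,-.336,yaw],(0,1,2)))
    print("rest top",*edgefit("top",gray("pics/top_a.png"),[FB[0]],[.496,-.336,yaw]))
for i in range(3):
    b=gray(f"pics/side_b{i}.png")
    print("held",*edgefit("side",b,[FB[0],FB[1],HB[1]],[.464,-.0115,-.1375],z=.1014))
E
```

```text
pad side [ 0.46323972 -0.01333509 -0.13760049] [-0.11  0.1  -0.11  0.11]
pad top [ 0.46170367 -0.01327782 -0.13752049] [-0.33 -0.09 -0.38 -0.09]
rest side [ 0.49794699 -0.33333386 -0.41      ] [-0.    0.19 -0.19]
rest side yaw [ 0.49794794 -0.33333085 -0.40961751] [-0.    0.19 -0.19]edge.py:18: RuntimeWarning: invalid value encountered in scalar divide
  tg.append((g[w]*offs[w]).sum()/g[w].sum())
Traceback (most recent call last):
  File "edge.py", line 23, in edgefit
    r=least_squares(res,np.zeros(len(free)),x_scale=.001);p[free]+=r.x
ValueError: Residuals are not finite in the initial point.
```

Run:
```python
from edge import *
for i in range(3):
    b=gray(f"pics/side_b{i}.png")
    print("held",*edgefit("side",b,[FB[0],FB[1],HB[1]],[.464,-.0115,-.1375],z=.1014))
    print("held yaw",*edgefit("side",b,[FB[0],FB[1],HB[1]],[.464,-.0115,-.1375],(0,1,2),z=.1014))
```

```text
held [ 0.46534784 -0.01034829 -0.1375    ] [-0.    0.11 -0.17]
held yaw [ 0.46534744 -0.01034765 -0.13739828] [-0.    0.11 -0.17]
held [ 0.46483219 -0.01022509 -0.1375    ] [ 0.   0.1 -0.1]
held yaw [ 0.46483283 -0.01022427 -0.13734828] [ 0.   0.1 -0.1]
held [ 0.46347713 -0.0194799  -0.1375    ] [-0.   -1.79  1.8 ]
held yaw [ 0.46347519 -0.01948264 -0.14050102] [-0.   -1.79  1.8 ]
```

The grip centres the camera on the TCP, and the dock averages (0.4625, -0.013). I'll go down and watch the force.

Request:
jog_arm([
  {"tx":0,"ty":0,"tz":20,"wx":0,"wy":0,"wz":0,"gripper":0.4},
  {"tx":0,"ty":0,"tz":40,"wx":0,"wy":0,"wz":0,"gripper":0.4},
  {"tx":0,"ty":0,"tz":60,"wx":0,"wy":0,"wz":0,"gripper":0.4},
  {"tx":0,"ty":0,"tz":72,"wx":0,"wy":0,"wz":0,"gripper":0.4},
  {"tx":0,"ty":0,"tz":72,"wx":0,"wy":0,"wz":0,"gripper":0.4},
])

```text
time: 7.03
position: [0.4603, -0.0125, 0.0742]
tool_rot: [-0.214, -3.129, 0.003]
ft_force: [-1.7, 0.1, -3.4]
grip_width: 0.552
grip_force: 25.0
```

Run:
```python
from go import *
from edge import *
for i in range(2):
    grab("c%d"%i,("side",)); plan((.4625,-.0130,.0597,np.pi/2-.1376))
    p=ctrl.get_state()["position"]
    print("held",*edgefit("side",gray(f"pics/side_c{i}.png"),[FB[0],FB[1],HB[1]],[.464,-.0115,-.1375],z=p[2]-.0479))
```

```text
t [-1.2 -0.3 16. ] w [-0.001 -0.003  0.001] len 16.0
7.0833 [ 0.4614 -0.0125  0.0757] [-2.150e-01 -3.131e+00  2.000e-03] [-1.  -0.3 -3.8] grip 0.553 25.0 q7 1.44
held [ 0.44902738  0.00053386 -0.1375    ] [ 0.   -1.75  1.73]
t [ 0.  -0.6 17.1] w [-0.001 -0.     0.001] len 17.0
7.1333 [ 0.4626 -0.0124  0.0768] [-2.150e-01 -3.134e+00  1.000e-03] [ 0.2 -0.  -3.4] grip 0.55 25.0 q7 1.44
held [ 0.44874926  0.00075011 -0.1375    ] [-0.   -1.69  1.71]
```

Request:
jog_arm([
  {"tx":0,"ty":-0.6,"tz":2,"wx":0,"wy":0,"wz":0,"gripper":0.4},
  {"tx":0,"ty":-0.6,"tz":4,"wx":0,"wy":0,"wz":0,"gripper":0.4},
  {"tx":0,"ty":-0.6,"tz":6,"wx":0,"wy":0,"wz":0,"gripper":0.4},
  {"tx":0,"ty":-0.6,"tz":8,"wx":0,"wy":0,"wz":0,"gripper":0.4},
  {"tx":0,"ty":-0.6,"tz":9,"wx":0,"wy":0,"wz":0,"gripper":0.4},
])

```text
time: 7.55
position: [0.4626, -0.0128, 0.0677]
tool_rot: [0.215, 3.134, 0.0]
ft_force: [-0.1, -0.7, -3.9]
grip_width: 0.553
grip_force: 25.0
```

Run:
```python
from go import *
plan((.4625,-.0130,.0597,np.pi/2-.1376))
```

```text
t [ 0.  -0.2  8. ] w [0.    0.    0.001] len 8.0
7.55 [ 0.4626 -0.0128  0.0677] [0.215 3.134 0.   ] [-0.1 -0.7 -3.9] grip 0.553 25.0 q7 1.45
```

Request:
jog_arm([
  {"tx":0,"ty":0,"tz":2,"wx":0,"wy":0,"wz":0,"gripper":0.4},
  {"tx":0,"ty":0,"tz":4,"wx":0,"wy":0,"wz":0,"gripper":0.4},
  {"tx":0,"ty":0,"tz":5.5,"wx":0,"wy":0,"wz":0,"gripper":0.4},
  {"tx":0,"ty":0,"tz":6.5,"wx":0,"wy":0,"wz":0,"gripper":0.4},
  {"tx":0,"ty":0,"tz":7.5,"wx":0,"wy":0,"wz":0,"gripper":0.4},
])

```text
time: 7.97
position: [0.4625, -0.0129, 0.06]
tool_rot: [-0.215, -3.134, 0.0]
ft_force: [0.1, -0.2, -3.7]
grip_width: 0.55
grip_force: 25.0
```

Request:
jog_arm([
  {"tx":0,"ty":0,"tz":0.5,"wx":0,"wy":0,"wz":0,"gripper":0.4},
  {"tx":0,"ty":0,"tz":0.8,"wx":0,"wy":0,"wz":0,"gripper":0.4},
  {"tx":0,"ty":0,"tz":1,"wx":0,"wy":0,"wz":0,"gripper":0.4},
  {"tx":0,"ty":0,"tz":1,"wx":0,"wy":0,"wz":0,"gripper":0.4},
  {"tx":0,"ty":0,"tz":1,"wx":0,"wy":0,"wz":0,"gripper":0.4},
])

```text
time: 8.38
position: [0.4627, -0.0129, 0.0598]
tool_rot: [0.215, 3.134, 0.0]
ft_force: [-3.0, -0.4, 5.2]
grip_width: 0.551
grip_force: 25.0
```

It is on the pad: the force changed sign to +5 N at TCP z 0.0598, which is the seated height. Now I let go and rise.

Request:
jog_arm([
  {"tx":0,"ty":0,"tz":-0.5,"wx":0,"wy":0,"wz":0,"gripper":1},
  {"tx":0,"ty":0,"tz":-0.5,"wx":0,"wy":0,"wz":0,"gripper":1},
  {"tx":0,"ty":0,"tz":-0.5,"wx":0,"wy":0,"wz":0,"gripper":1},
  {"tx":0,"ty":0,"tz":-0.5,"wx":0,"wy":0,"wz":0,"gripper":1},
  {"tx":0,"ty":0,"tz":-0.5,"wx":0,"wy":0,"wz":0,"gripper":1},
])

```text
time: 8.8
position: [0.4627, -0.0129, 0.0597]
tool_rot: [0.215, 3.134, 0.0]
ft_force: [0.7, -0.1, -0.2]
grip_width: 0.844
grip_force: 0.0
```

Request:
jog_arm([
  {"tx":0,"ty":0,"tz":0,"wx":0,"wy":0,"wz":0,"gripper":1},
  {"tx":0,"ty":0,"tz":0,"wx":0,"wy":0,"wz":0,"gripper":1},
  {"tx":0,"ty":0,"tz":0,"wx":0,"wy":0,"wz":0,"gripper":1},
  {"tx":0,"ty":0,"tz":-20,"wx":0,"wy":0,"wz":0,"gripper":1},
  {"tx":0,"ty":0,"tz":-50,"wx":0,"wy":0,"wz":0,"gripper":1},
])

```text
time: 9.22
position: [0.46, -0.0133, 0.1079]
tool_rot: [-0.215, -3.128, 0.004]
ft_force: [0.2, -0.5, 0.5]
grip_width: 0.999
grip_force: 0.0
```

Request:
jog_arm([
  {"tx":0,"ty":0,"tz":-30,"wx":0,"wy":0,"wz":0,"gripper":1},
  {"tx":0,"ty":0,"tz":-60,"wx":0,"wy":0,"wz":0,"gripper":1},
  {"tx":0,"ty":0,"tz":-90,"wx":0,"wy":0,"wz":0,"gripper":1},
  {"tx":0,"ty":0,"tz":-90,"wx":0,"wy":0,"wz":0,"gripper":1},
  {"tx":0,"ty":0,"tz":-90,"wx":0,"wy":0,"wz":0,"gripper":1},
])

```text
time: 9.63
position: [0.4638, -0.0128, 0.2013]
tool_rot: [0.214, 3.131, 0.003]
ft_force: [-0.4, 0.0, -0.7]
grip_width: 1.004
grip_force: 0.0
```

Run:
```python
from go import *
from edge import *
c,s=np.cos(-.1376),np.sin(-.1376)
dk=np.array([.4626,-.0129])
def st(x,z): return (dk[0]+c*x,dk[1]+s*x,z)
plan((*st(.125,.17),-.1376),(*st(.125,.0755),-.1376))
grab("d")
a=cv2.resize(cam("side")["color"][130:230,180:310],None,fx=6,fy=6,interpolation=cv2.INTER_CUBIC)
b=0
def draw(im,n,p,dz,x,y,S,col):
    for B in(np.array([[a*.04,b*.03,z] for a in(-1,1) for b in(-1,1) for z in(0,.012)]),BOX):
        q=((proj(n,yawpts(p,B+[0,0,dz]))+.5-[x,y])*S)
        for i in range(8):
            for j in range(i):
                if bin(i^j).count('1')==1: cv2.line(im,tuple(int(v) for v in q[i]),tuple(int(v) for v in q[j]),col,1)
draw(a,"side",[.464,-.0125,-.1376],.012,180,130,6,(0,0,255))
cv2.imwrite("pics/seat.png",a)
```

```text
t [-123.8   -0.5   31.8] w [-1.00e-03  4.00e-03 -1.57e+00] len 128.0
t [-123.4   -0.7  126.3] w [-1.00e-03  4.00e-03 -1.57e+00] len 177.0
9.6333 [ 0.4638 -0.0128  0.2013] [2.140e-01 3.131e+00 3.000e-03] [-0.4  0.  -0.7] grip 1.004 0.0 q7 1.35
```

View pics/seat.png

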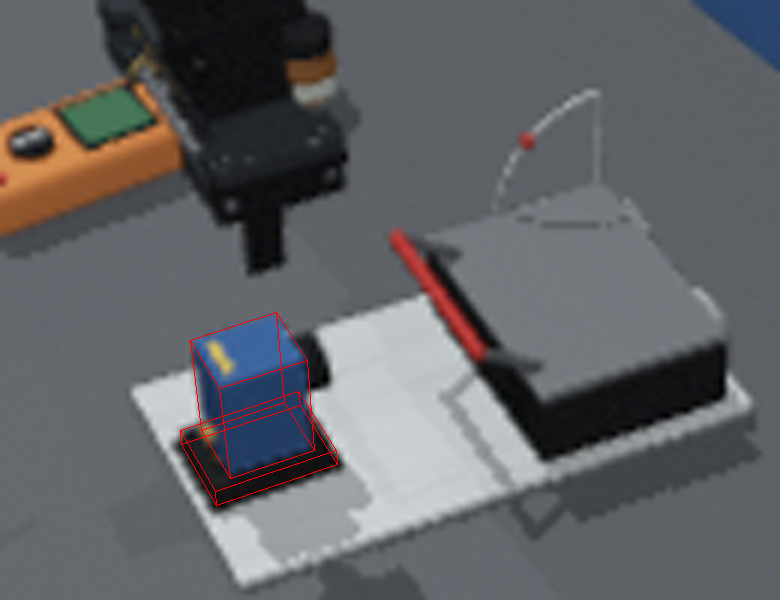

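Seated: the foot matches the overlay at crop (180–340, 390–505), and the lens faces the box. Next is the quarter turn above the bar.

Request:
jog_arm([
  {"tx":-25,"ty":-0.5,"tz":0,"wx":0,"wy":0,"wz":-0.12,"gripper":1},
  {"tx":-50,"ty":-0.5,"tz":0,"wx":0,"wy":0,"wz":-0.24,"gripper":1},
  {"tx":-75,"ty":-0.5,"tz":0,"wx":0,"wy":0,"wz":-0.36,"gripper":1},
  {"tx":-100,"ty":-0.5,"tz":0,"wx":0,"wy":0,"wz":-0.48,"gripper":1},
  {"tx":-124,"ty":-0.5,"tz":0,"wx":0,"wy":0,"wz":-0.6,"gripper":1},
])

```text
time: 10.15
position: [0.5855, -0.0303, 0.1975]
tool_rot: [0.73, -3.052, 0.0]
ft_force: [0.2, 0.3, 0.8]
grip_width: 1.003
grip_force: 0.0
```

Request:
jog_arm([
  {"tx":0,"ty":0,"tz":0,"wx":0,"wy":0,"wz":-0.12,"gripper":0.6},
  {"tx":0,"ty":0,"tz":0,"wx":0,"wy":0,"wz":-0.24,"gripper":0.6},
  {"tx":0,"ty":0,"tz":0,"wx":0,"wy":0,"wz":-0.36,"gripper":0.6},
  {"tx":0,"ty":0,"tz":0,"wx":0,"wy":0,"wz":-0.48,"gripper":0.6},
  {"tx":0,"ty":0,"tz":0,"wx":0,"wy":0,"wz":-0.6,"gripper":0.6},
])

```text
time: 10.57
position: [0.5842, -0.0304, 0.1958]
tool_rot: [1.523, -2.739, -0.002]
ft_force: [1.1, -1.0, -1.3]
grip_width: 0.707
grip_force: 0.0
```

Request:
jog_arm([
  {"tx":0,"ty":0,"tz":0,"wx":0,"wy":0,"wz":-0.12,"gripper":0.6},
  {"tx":0,"ty":0,"tz":0,"wx":0,"wy":0,"wz":-0.24,"gripper":0.6},
  {"tx":0,"ty":0,"tz":0,"wx":0,"wy":0,"wz":-0.36,"gripper":0.6},
  {"tx":0,"ty":0,"tz":0,"wx":0,"wy":0,"wz":-0.37,"gripper":0.6},
  {"tx":0,"ty":0,"tz":0,"wx":0,"wy":0,"wz":-0.37,"gripper":0.6},
])

```text
time: 10.98
position: [0.5804, -0.0303, 0.1826]
tool_rot: [1.754, -2.558, -0.025]
ft_force: [0.0, 0.5, -1.4]
grip_width: 0.602
grip_force: 0.0
```

```bash
cat >> go.py <<'E'
c,s_=np.cos(-.1376),np.sin(-.1376)
dk=np.array([.4626,-.0129])
def st(x,z): return (dk[0]+c*x,dk[1]+s_*x,z,-.1376)
E
python3 - <<'E'
from go import *
plan(st(.125,.17),st(.125,.076))
E
```

```text
t [-2.7 -5.9 12.3] w [ 0.039 -0.019 -0.231] len 14.0
t [ -4.9  -9.3 106.2] w [ 0.039 -0.019 -0.231] len 107.0
10.9833 [ 0.5804 -0.0303  0.1826] [ 1.754 -2.558 -0.025] [ 0.   0.5 -1.4] grip 0.602 0.0 q7 2.69
```

Joint 7 hit its limit, so I go the other way round: about +2.91 rad gives the same pinch.

Request:
jog_arm([
  {"tx":0,"ty":0,"tz":-15,"wx":0,"wy":0,"wz":0.12,"gripper":0.6},
  {"tx":0,"ty":0,"tz":-15,"wx":0,"wy":0,"wz":0.24,"gripper":0.6},
  {"tx":0,"ty":0,"tz":-15,"wx":0,"wy":0,"wz":0.36,"gripper":0.6},
  {"tx":0,"ty":0,"tz":-15,"wx":0,"wy":0,"wz":0.48,"gripper":0.6},
  {"tx":0,"ty":0,"tz":-15,"wx":0,"wy":0,"wz":0.6,"gripper":0.6},
])

```text
time: 11.4
position: [0.5811, -0.0308, 0.1973]
tool_rot: [0.906, -2.963, -0.006]
ft_force: [0.5, -0.2, -0.6]
grip_width: 0.596
grip_force: 0.0
```

Run:
```python
from go import *
plan(st(.125,.20))
```

```text
t [-4.7 -2.3 -2.9] w [ 0.032 -0.031 -0.84 ] len 6.0
11.4 [ 0.5811 -0.0308  0.1973] [ 0.906 -2.963 -0.006] [ 0.5 -0.2 -0.6] grip 0.596 0.0 q7 2.1
```

Request:
jog_arm([
  {"tx":0,"ty":0,"tz":0,"wx":0,"wy":0,"wz":0.12,"gripper":0.6},
  {"tx":0,"ty":0,"tz":0,"wx":0,"wy":0,"wz":0.24,"gripper":0.6},
  {"tx":0,"ty":0,"tz":0,"wx":0,"wy":0,"wz":0.36,"gripper":0.6},
  {"tx":0,"ty":0,"tz":0,"wx":0,"wy":0,"wz":0.48,"gripper":0.6},
  {"tx":0,"ty":0,"tz":0,"wx":0,"wy":0,"wz":0.6,"gripper":0.6},
])

```text
time: 11.82
position: [0.5811, -0.0303, 0.1973]
tool_rot: [-0.009, -3.099, 0.014]
ft_force: [-0.0, 0.2, -0.2]
grip_width: 0.602
grip_force: 0.0
```

Request:
jog_arm([
  {"tx":0,"ty":0,"tz":0,"wx":0,"wy":0,"wz":0.12,"gripper":0.6},
  {"tx":0,"ty":0,"tz":0,"wx":0,"wy":0,"wz":0.24,"gripper":0.6},
  {"tx":0,"ty":0,"tz":0,"wx":0,"wy":0,"wz":0.36,"gripper":0.6},
  {"tx":0,"ty":0,"tz":0,"wx":0,"wy":0,"wz":0.48,"gripper":0.6},
  {"tx":0,"ty":0,"tz":0,"wx":0,"wy":0,"wz":0.6,"gripper":0.6},
])

```text
time: 12.23
position: [0.5811, -0.0303, 0.1972]
tool_rot: [-0.926, -2.962, 0.034]
ft_force: [-0.1, -1.0, -0.3]
grip_width: 0.602
grip_force: 0.0
```

Request:
jog_arm([
  {"tx":0,"ty":0,"tz":0,"wx":0,"wy":0,"wz":0.12,"gripper":0.6},
  {"tx":0,"ty":0,"tz":0,"wx":0,"wy":0,"wz":0.24,"gripper":0.6},
  {"tx":0,"ty":0,"tz":0,"wx":0,"wy":0,"wz":0.36,"gripper":0.6},
  {"tx":0,"ty":0,"tz":0,"wx":0,"wy":0,"wz":0.48,"gripper":0.6},
  {"tx":0,"ty":0,"tz":0,"wx":0,"wy":0,"wz":0.6,"gripper":0.6},
])

```text
time: 12.65
position: [0.5811, -0.0304, 0.1973]
tool_rot: [-1.764, -2.563, 0.05]
ft_force: [-0.0, 0.2, -0.7]
grip_width: 0.594
grip_force: 0.0
```

Run:
```python
from go import *
plan(st(.125,.20))
```

```text
t [-1.6  4.9 -3. ] w [-0.044  0.005  0.502] len 6.0
12.65 [ 0.5811 -0.0304  0.1973] [-1.764 -2.563  0.05 ] [-0.   0.2 -0.7] grip 0.594 0.0 q7 0.33
```

Request:
jog_arm([
  {"tx":-1.6,"ty":4.9,"tz":0,"wx":-0.01,"wy":0,"wz":0.11,"gripper":0.6},
  {"tx":-1.6,"ty":4.9,"tz":0,"wx":-0.02,"wy":0.002,"wz":0.22,"gripper":0.6},
  {"tx":-1.6,"ty":4.9,"tz":0,"wx":-0.03,"wy":0.003,"wz":0.34,"gripper":0.6},
  {"tx":-1.6,"ty":4.9,"tz":0,"wx":-0.04,"wy":0.004,"wz":0.45,"gripper":0.6},
  {"tx":-1.6,"ty":4.9,"tz":0,"wx":-0.044,"wy":0.005,"wz":0.502,"gripper":0.6},
])

```text
time: 13.07
position: [0.5861, -0.0301, 0.197]
tool_rot: [-2.368, -2.064, -0.001]
ft_force: [0.3, -0.2, -0.3]
grip_width: 0.597
grip_force: 0.0
```

Request:
jog_arm([
  {"tx":0,"ty":0,"tz":25,"wx":0,"wy":0,"wz":0,"gripper":0.6},
  {"tx":0,"ty":0,"tz":50,"wx":0,"wy":0,"wz":0,"gripper":0.6},
  {"tx":0,"ty":0,"tz":70,"wx":0,"wy":0,"wz":0,"gripper":0.6},
  {"tx":0,"ty":0,"tz":70,"wx":0,"wy":0,"wz":0,"gripper":0.6},
  {"tx":0,"ty":0,"tz":70,"wx":0,"wy":0,"wz":0,"gripper":0.6},
])

```text
time: 13.48
position: [0.5858, -0.03, 0.127]
tool_rot: [-2.361, -2.07, 0.001]
ft_force: [-0.3, 0.1, 0.0]
grip_width: 0.6
grip_force: 0.0
```

Run:
```python
from go import *
plan(st(.125,.076))
```

```text
t [-0.   0.7 51. ] w [-0.002 -0.     0.006] len 51.0
13.4833 [ 0.5858 -0.03    0.127 ] [-2.361e+00 -2.070e+00  1.000e-03] [-0.3  0.1  0. ] grip 0.6 0.0 q7 -0.15
```

Request:
jog_arm([
  {"tx":0,"ty":0.7,"tz":15,"wx":0,"wy":0,"wz":0.005,"gripper":0.6},
  {"tx":0,"ty":0.7,"tz":30,"wx":0,"wy":0,"wz":0.005,"gripper":0.6},
  {"tx":0,"ty":0.7,"tz":43,"wx":0,"wy":0,"wz":0.005,"gripper":0.6},
  {"tx":0,"ty":0.7,"tz":51,"wx":0,"wy":0,"wz":0.005,"gripper":0.6},
  {"tx":0,"ty":0.7,"tz":51,"wx":0,"wy":0,"wz":0.005,"gripper":0.6},
])

```text
time: 13.9
position: [0.5875, -0.03, 0.077]
tool_rot: [2.367, 2.065, 0.002]
ft_force: [0.0, 0.1, -0.2]
grip_width: 0.598
grip_force: 0.0
```

Request:
jog_arm([
  {"tx":0,"ty":0,"tz":0,"wx":0,"wy":0,"wz":0,"gripper":0},
  {"tx":0,"ty":0,"tz":0,"wx":0,"wy":0,"wz":0,"gripper":0},
  {"tx":0,"ty":0,"tz":0,"wx":0,"wy":0,"wz":0,"gripper":0},
  {"tx":0,"ty":0,"tz":0,"wx":0,"wy":0,"wz":0,"gripper":0},
  {"tx":0,"ty":0,"tz":0,"wx":0,"wy":0,"wz":0,"gripper":0},
], grip_force=35)

```text
time: 14.32
position: [0.589, -0.03, 0.0791]
tool_rot: [2.365, 2.063, 0.006]
ft_force: [0.4, 0.0, -0.1]
grip_width: 0.305
grip_force: 0.0
```

Request:
jog_arm([
  {"tx":0,"ty":0,"tz":0,"wx":0,"wy":0,"wz":0,"gripper":0},
  {"tx":0,"ty":0,"tz":0,"wx":0,"wy":0,"wz":0,"gripper":0},
  {"tx":0,"ty":0,"tz":0,"wx":0,"wy":0,"wz":0,"gripper":0},
  {"tx":0,"ty":0,"tz":0,"wx":0,"wy":0,"wz":0,"gripper":0},
  {"tx":0,"ty":0,"tz":0,"wx":0,"wy":0,"wz":0,"gripper":0},
])

```text
time: 14.73
position: [0.5869, -0.0298, 0.0782]
tool_rot: [-2.367, -2.065, -0.001]
ft_force: [-5.6, 1.4, 2.7]
grip_width: 0.102
grip_force: 35.0
```

Run:
```python
from go import *
def arc(a): 
    a=np.radians(a);return .285-.160*np.cos(a)+.036*np.sin(a),.058+.160*np.sin(a)+.036*np.cos(a)
x0,z0=arc(0)
for a in range(3,48,3):
    x,z=arc(a);print(a,"dx %.1f dz %.1f"%((x-x0)*1e3,(z-z0)*1e3),end="; ")
plan(st(.125,.075))
```

```text
3 dx 2.1 dz 8.3; 6 dx 4.6 dz 16.5; 9 dx 7.6 dz 24.6; 12 dx 11.0 dz 32.5; 15 dx 14.8 dz 40.2; 18 dx 19.0 dz 47.7; 21 dx 23.5 dz 54.9; 24 dx 28.5 dz 62.0; 27 dx 33.8 dz 68.7; 30 dx 39.4 dz 75.2; 33 dx 45.4 dz 81.3; 36 dx 51.7 dz 87.2; 39 dx 58.3 dz 92.7; 42 dx 65.2 dz 97.8; 45 dx 72.3 dz 102.6; t [-0.3 -0.4  3.2] w [ 0.    -0.001  0.001] len 3.0
14.7333 [ 0.5869 -0.0298  0.0782] [-2.367e+00 -2.065e+00 -1.000e-03] [-5.6  1.4  2.7] grip 0.102 35.0 q7 -0.16
```

The bar is gripped: the opening reads 0.102, about 9 mm. Now I lift along the arc.

Request:
jog_arm([
  {"tx":0,"ty":2.1,"tz":-8.3,"wx":0,"wy":0,"wz":0,"gripper":0},
  {"tx":0,"ty":4.6,"tz":-16.5,"wx":0,"wy":0,"wz":0,"gripper":0},
  {"tx":0,"ty":7.6,"tz":-24.6,"wx":0,"wy":0,"wz":0,"gripper":0},
  {"tx":0,"ty":11,"tz":-32.5,"wx":0,"wy":0,"wz":0,"gripper":0},
  {"tx":0,"ty":14.8,"tz":-40.2,"wx":0,"wy":0,"wz":0,"gripper":0},
])

```text
time: 15.15
position: [0.601, -0.0318, 0.1188]
tool_rot: [-2.366, -2.064, 0.001]
ft_force: [-6.6, 1.1, -1.2]
grip_width: 0.099
grip_force: 35.0
```

Request:
jog_arm([
  {"tx":0,"ty":4.2,"tz":-7.5,"wx":0,"wy":0,"wz":0,"gripper":0},
  {"tx":0,"ty":8.7,"tz":-14.7,"wx":0,"wy":0,"wz":0,"gripper":0},
  {"tx":0,"ty":13.7,"tz":-21.8,"wx":0,"wy":0,"wz":0,"gripper":0},
  {"tx":0,"ty":19,"tz":-28.5,"wx":0,"wy":0,"wz":0,"gripper":0},
  {"tx":0,"ty":24.6,"tz":-35,"wx":0,"wy":0,"wz":0,"gripper":0},
])

```text
time: 15.57
position: [0.6247, -0.0351, 0.1547]
tool_rot: [-2.366, -2.064, 0.003]
ft_force: [-11.5, 0.6, 5.0]
grip_width: 0.102
grip_force: 35.0
```

```bash
cat >> go.py <<'E'
def lidang():
    s=ctrl.get_state();p=s["position"]-np.r_[0,0,-.019]
    x=(p[:2]-dk)@[c,s_];z=p[2]
    print("lid est",np.degrees(np.arctan2(z-.058,.285-x)-np.arctan2(.036,.160)).round(1),"r",np.hypot(z-.058,.285-x).round(4))
E
python3 - <<'E'
from go import *
lidang();plan(st(.1644,.150),st(.1973,.1806))
E
```

```text
lid est 30.9 r 0.1677
t [-0.3  0.8  4.7] w [-0.003 -0.     0.001] len 5.0
t [ -0.3  33.6 -26. ] w [-0.003 -0.     0.001] len 43.0
15.5667 [ 0.6247 -0.0351  0.1547] [-2.366 -2.064  0.003] [-11.5   0.6   5. ] grip 0.102 35.0 q7 -0.15
```

Request:
jog_arm([
  {"tx":0,"ty":4.5,"tz":-7.3,"wx":0,"wy":0,"wz":0,"gripper":0},
  {"tx":0,"ty":10.7,"tz":-13.7,"wx":0,"wy":0,"wz":0,"gripper":0},
  {"tx":0,"ty":17.5,"tz":-19.2,"wx":0,"wy":0,"wz":0,"gripper":0},
  {"tx":0,"ty":24.5,"tz":-24.3,"wx":0,"wy":0,"wz":0,"gripper":0},
  {"tx":0,"ty":30,"tz":-28,"wx":0,"wy":0,"wz":0,"gripper":0},
])

```text
time: 15.98
position: [0.6569, -0.0395, 0.1837]
tool_rot: [2.367, 2.064, 0.003]
ft_force: [-7.7, 0.9, 2.3]
grip_width: 0.098
grip_force: 35.0
```

Request:
jog_arm([
  {"tx":0,"ty":0,"tz":0,"wx":0,"wy":0,"wz":0,"gripper":0},
  {"tx":0,"ty":0,"tz":0,"wx":0,"wy":0,"wz":0,"gripper":0},
  {"tx":0,"ty":0,"tz":0,"wx":0,"wy":0,"wz":0,"gripper":0},
  {"tx":0,"ty":0,"tz":0,"wx":0,"wy":0,"wz":0,"gripper":0},
  {"tx":0,"ty":0,"tz":0,"wx":0,"wy":0,"wz":0,"gripper":0},
])

```text
time: 16.4
position: [0.6569, -0.0395, 0.1838]
tool_rot: [2.366, 2.064, 0.005]
ft_force: [-7.1, 1.0, 4.5]
grip_width: 0.104
grip_force: 35.0
```

Run:
```python
from go import *
from look import *
grab("e")
lidang();plan(st(.1973,.1806))
a=cv2.resize(cam("side")["color"][115:215,200:310],None,fx=5.4,fy=5.4,interpolation=cv2.INTER_CUBIC)
def o(x,y,z): return (dk[0]+c*x-s_*y,dk[1]+s_*x+c*y,z)
def bp(ang,y):
    t=np.radians(ang);return o(.285-.160*np.cos(t)+.036*np.sin(t),y,.058+.160*np.sin(t)+.036*np.cos(t))
for ang,col in((40,(255,0,0)),(45,(0,255,0)),(50,(0,255,255))):
    q=((proj("side",[bp(ang,-.06),bp(ang,.06)])+.5-[200,115])*5.4).astype(int);cv2.line(a,tuple(map(int,q[0])),tuple(map(int,q[1])),col,1)
cv2.imwrite("pics/lid.png",a)
```

```text
lid est 45.8 r 0.1699
t [-0.3  1.2  3.2] w [ 0.004 -0.001  0.001] len 3.0
16.5 [ 0.6569 -0.0395  0.1838] [2.366 2.063 0.005] [-6.1  0.2  4.7] grip 0.104 35.0 q7 -0.15
```

View pics/lid.png

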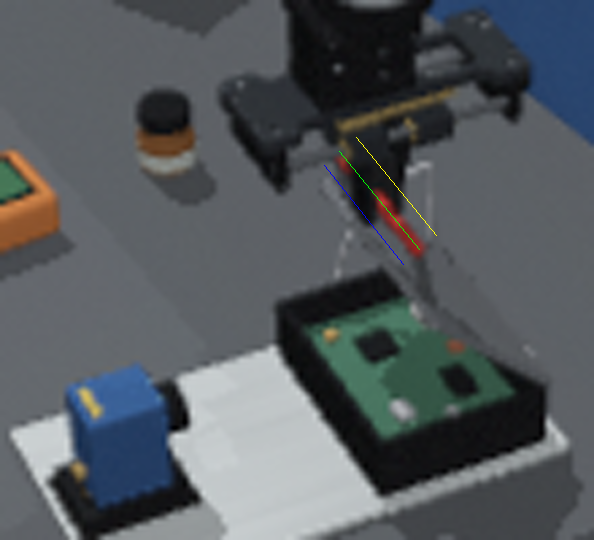

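The bar lies on the 45° (green) line, from crop (340,152) to (425,250), clear of the 40° and 50° lines, and the docked camera is unmoved. I'll hold briefly, check that nothing creeps, then hand in.

Request:
jog_arm([
  {"tx":0,"ty":0,"tz":0,"wx":0,"wy":0,"wz":0,"gripper":0},
  {"tx":0,"ty":0,"tz":0,"wx":0,"wy":0,"wz":0,"gripper":0},
  {"tx":0,"ty":0,"tz":0,"wx":0,"wy":0,"wz":0,"gripper":0},
  {"tx":0,"ty":0,"tz":0,"wx":0,"wy":0,"wz":0,"gripper":0},
  {"tx":0,"ty":0,"tz":0,"wx":0,"wy":0,"wz":0,"gripper":0},
])

```text
time: 16.92
position: [0.6569, -0.0395, 0.1838]
tool_rot: [2.366, 2.064, 0.005]
ft_force: [-6.9, -0.1, 4.1]
grip_width: 0.1
grip_force: 35.0
```

Request:
jog_arm([
  {"tx":0,"ty":0,"tz":0,"wx":0,"wy":0,"wz":0,"gripper":0},
  {"tx":0,"ty":0,"tz":0,"wx":0,"wy":0,"wz":0,"gripper":0},
  {"tx":0,"ty":0,"tz":0,"wx":0,"wy":0,"wz":0,"gripper":0},
  {"tx":0,"ty":0,"tz":0,"wx":0,"wy":0,"wz":0,"gripper":0},
  {"tx":0,"ty":0,"tz":0,"wx":0,"wy":0,"wz":0,"gripper":0},
])

```text
time: 17.33
position: [0.6569, -0.0395, 0.1838]
tool_rot: [2.366, 2.064, 0.005]
ft_force: [-6.7, 0.4, 5.0]
grip_width: 0.102
grip_force: 35.0
```

Run:
```python
from go import *
from fit import *
b0=bar("side")[1];grab("f",("side",));b1=bar("side")[1];print(b0,b1)
lidang();plan(st(.1973,.1806))
d=np.hypot(b1[0][0]-b0[0][0],b1[0][1]-b0[0][1]);print(d)
if d<.7: print(ctrl.close_job())
```

```text
((273.0945739746094, 155.9324188232422), (14.41470718383789, 2.789942979812622), 54.462318420410156) ((273.0945739746094, 155.9324188232422), (14.41470718383789, 2.789942979812622), 54.462318420410156)
lid est 45.8 r 0.1699
t [-0.3  1.2  3.2] w [ 0.004 -0.001  0.001] len 3.0
17.3833 [ 0.6569 -0.0395  0.1838] [2.366 2.063 0.005] [-7.   0.1  5. ] grip 0.098 35.0 q7 -0.15
0.0
the job is handed in; nothing more can be done
None
```

The job is handed in: the blue camera is seated on the pegs with its lens facing the box and released, and the gripper is holding the lid steady at an estimated 45.8° (within the 5° allowed). It took about 17 s of robot time; the result of the judging was not shown.

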